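Set out the buffet row in reverse order

TASK

The guests will come along the buffet from the other end, so move the four things that stand in a row on the green carrying tray into the wooden serving rack in reverse order, as seen from the robot: the one at the left end of the tray goes into the compartment at the right end of the rack, the next one beside it, and so on to the last. Stand each upright on the floor of its own compartment and set it down gently, without dropping it. Do not knock over or shift the mug and the water bottle.

Things in the scene. Friction and masses are not known exactly. Their poses are not given: they have to be found in the camera images.
- mill_mid (a point): small turned pepper mill of dark wood with a steel button on top: round, 78 mm tall; foot 46 mm across, waist 33-34 mm across from 30 to 46 mm above its underside, head 42 mm across. Point half-way up on its upright axis (z up). Stands upright on its own cork pad in the tray at the start, within 3 mm of the pad's middle. Weight under 0.4 kg.
- sugar_mid (a point): sugar shaker: round glass body 51 mm across up to 50 mm, steel cap 53 mm across (50 to 58 mm up) that narrows to a thin 11 mm pouring tube; 80 mm tall. Point half-way up on its upright axis (z up). Stands upright on its own cork pad in the tray at the start, within 3 mm of the pad's middle. Weight under 0.4 kg.
- tin_mid (a point): square tea tin of bare brass, 46 x 46 mm, sides 64 mm tall, with a round steel 36 mm lid plug on top; 72 mm tall. Its own x and y axes are normal to its flat sides; it stands square to the tray within 0.12 rad. Point half-way up on its upright axis (z up). Stands upright on its own cork pad in the tray at the start, within 3 mm of the pad's middle. Weight under 0.4 kg.
- jar_mid (a point): jam jar: low and wide, amber glass, round, 58 mm across for the lowest 48 mm, white lid 56 mm across above; 64 mm tall. Point half-way up on its upright axis (z up). Stands upright on its own cork pad in the tray at the start, within 3 mm of the pad's middle. Weight under 0.4 kg.
- pad_mill: the cork pad, 66 mm square and 4 mm thick, on which the pepper mill stands at the start; fixed in the tray, so it still marks that place when the pepper mill has gone. All four pads look alike. Origin: centre of its underside, x and y parallel to the tray's
- pad_sugar: the cork pad, 66 mm square and 4 mm thick, on which the sugar shaker stands at the start; fixed in the tray, so it still marks that place when the sugar shaker has gone. All four pads look alike. Origin: centre of its underside, x and y parallel to the tray's
- pad_tin: the cork pad, 66 mm square and 4 mm thick, on which the square tin stands at the start; fixed in the tray, so it still marks that place when the square tin has gone. All four pads look alike. Origin: centre of its underside, x and y parallel to the tray's
- pad_jar: the cork pad, 66 mm square and 4 mm thick, on which the jam jar stands at the start; fixed in the tray, so it still marks that place when the jam jar has gone. All four pads look alike. Origin: centre of its underside, x and y parallel to the tray's
- tray: green carrying tray, fixed, 100 mm (x) by 334 mm (y), with a small grip bar (not to be used) at each end; floor 6 mm thick, rim 14 mm above the table. Origin: centre of its underside. Its y axis runs along the row and points roughly to the robot's left. The pads lie on its floor (pad tops 10 mm above the table), centred 117, 39, -39 and -117 mm along y
- rack: wooden serving rack, fixed, 86 (x) by 324 mm (y), empty; floor 6 mm, rails and 3 dividers 14 mm above the table. Four compartments 74 x 74 mm, centred 117, 39, -39, -117 mm along its y axis, which points roughly to the robot's left. Origin: centre of its underside. Keep clear of mug, cake, plates (x above 0.70 m, 95 mm tall) and water bottle (190 mm tall, over 0.46 m to the left)
Not all that is in view belongs to the job. What is shaped like the part that bears jar_mid but pink or red is not meant.

How it is judged (in metres and radians):
At the end, for the whole second after the job is handed in: Each of the four things stands upright (within 0.1 rad) on the floor of the serving rack (height within 4 mm), within 20 mm along and across of the middle of the compartment that mirrors its start place: k-th from the left in the tray, k-th from the right in the rack. All released and at rest (((y of pad_mill in the frame of tray between 0.097 and 0.137 m and y of mill_mid in the frame of rack between -0.137 and -0.097 m) or (y of pad_mill in the frame of tray between 0.019 and 0.059 m and y of mill_mid in the frame of rack between -0.059 and -0.019 m) or (y of pad_mill in the frame of tray between -0.059 and -0.019 m and y of mill_mid in the frame of rack between 0.019 and 0.059 m) or (y of pad_mill in the frame of tray between -0.137 and -0.097 m and y of mill_mid in the frame of rack between 0.097 and 0.137 m)) and x of mill_mid in the frame of rack between -0.02 and 0.02 m and z of mill_mid in the frame of rack between 0.041 and 0.049 m and angle between each of mill_mid, sugar_mid, tin_mid, jar_mid's own z axis and vertical below 0.1 rad and linear speed of each of mill, sugar, tin, jar below 0.02 m/s and angular speed of each of mill, sugar, tin, jar below 0.2 rad/s and ((y of pad_sugar in the frame of tray between 0.097 and 0.137 m and y of sugar_mid in the frame of rack between -0.137 and -0.097 m) or (y of pad_sugar in the frame of tray between 0.019 and 0.059 m and y of sugar_mid in the frame of rack between -0.059 and -0.019 m) or (y of pad_sugar in the frame of tray between -0.059 and -0.019 m and y of sugar_mid in the frame of rack between 0.019 and 0.059 m) or (y of pad_sugar in the frame of tray between -0.137 and -0.097 m and y of sugar_mid in the frame of rack between 0.097 and 0.137 m)) and x of sugar_mid in the frame of rack between -0.02 and 0.02 m and z of sugar_mid in the frame of rack between 0.042 and 0.05 m and ((y of pad_tin in the frame of tray between 0.097 and 0.137 m and y of tin_mid in the frame of rack between -0.137 and -0.097 m) or (y of pad_tin in the frame of tray between 0.019 and 0.059 m and y of tin_mid in the frame of rack between -0.059 and -0.019 m) or (y of pad_tin in the frame of tray between -0.059 and -0.019 m and y of tin_mid in the frame of rack between 0.019 and 0.059 m) or (y of pad_tin in the frame of tray between -0.137 and -0.097 m and y of tin_mid in the frame of rack between 0.097 and 0.137 m)) and x of tin_mid in the frame of rack between -0.02 and 0.02 m and z of tin_mid in the frame of rack between 0.038 and 0.046 m and ((y of pad_jar in the frame of tray between 0.097 and 0.137 m and y of jar_mid in the frame of rack between -0.137 and -0.097 m) or (y of pad_jar in the frame of tray between 0.019 and 0.059 m and y of jar_mid in the frame of rack between -0.059 and -0.019 m) or (y of pad_jar in the frame of tray between -0.059 and -0.019 m and y of jar_mid in the frame of rack between 0.019 and 0.059 m) or (y of pad_jar in the frame of tray between -0.137 and -0.097 m and y of jar_mid in the frame of rack between 0.097 and 0.137 m)) and x of jar_mid in the frame of rack between -0.02 and 0.02 m and z of jar_mid in the frame of rack between 0.034 and 0.042 m); the robot touches nothing.
It fails at once if a thing is dropped (moves faster than 0.6 m/s while the fingers do not touch it) ((contact force between mill and the fingers below 0.01 N and linear speed of mill above 0.6 m/s) or (contact force between sugar and the fingers below 0.01 N and linear speed of sugar above 0.6 m/s) or (contact force between tin and the fingers below 0.01 N and linear speed of tin above 0.6 m/s) or (contact force between jar and the fingers below 0.01 N and linear speed of jar above 0.6 m/s)).
It fails at once if the mug is pushed more than 30 mm away or knocked over (distance of mug from where it was at the start of the episode above 0.03 m or angle between mug's own z axis and vertical above 0.3 rad).
It fails at once if the water bottle is pushed more than 30 mm away or knocked over (distance of water from where it was at the start of the episode above 0.03 m or angle between water's own z axis and vertical above 0.3 rad).
It also fails if it takes over 115 s, if anything falls off the work surface, if the arm or the gripper's body presses on something with over 40 N, if the wrist force passes 120 N, or if a joint passes its speed limit or range.

ROBOT

A 6-joint arm with a two-finger parallel gripper is mounted at the origin on the work surface. World frame = base frame: x ahead of the robot, y to its left, z up, the work surface at z = 0. Lengths are in m, angles in degrees, forces in N, time in s.
With the tool pointing down it reaches from about 0.35 to 0.875 m from the base axis. Payload 4.2 kg.
Tool frame: the origin (TCP) lies midway between the tips of the shut fingers; the grasp point (between the pads) lies 19 mm behind it; z points along the fingers, y is the line along which they close (so a half turn about z gives the same grasp; the last joint's range is limited). The gripper opens to 87 mm and grips with 3 to 60 N. Pads are 19 mm wide; open, the fingers measure 117 mm over their backs; the gripper's body (75 mm by 190 mm) begins 51 mm behind the grasp point.
Start: joints at [90.905, 22.042, 0.453, 0, -68.411, -14.817], TCP at [0.15, 0.607, 0.223] pointing down, gripper open.
Joint ranges: [-179.83, 179.83], [-69.29, 118.12], [-61.27, 80.66], [-181.25, 117.63], [-171.15, -9.14], [-177.46, 177.46]. Speed limits (degrees/s): [159.86, 159.86, 180, 180, 180, 180].

INTERFACE

Orientations are given as [roll, pitch, yaw] about the fixed x, y, z axes, in that order (R = Rz(yaw) Ry(pitch) Rx(roll)).
In Python, from workcell import env gives the robot as it stands. The module is installed in compiled form; this text tells all that it offers. Calls block until the motion is done:
- env.goto(position, orientation): joint-space move of the TCP to a pose.
- env.move_straight(position, rotation=None, rate=0.15, force_limit=None): straight line of the TCP; rotation=None keeps the orientation; rate is the mean speed in m/s. With force_limit (N) it stops when the force on the tool has changed by that much, and returns True; else False.
- env.set_joints(angles): joint-space move.
- env.gripper_to(opening, grasp_force=None): opening from 0.0 (shut) to 1.0 (fully open); grasp_force is the grip in N (None keeps the last); returns when the fingers have stopped.
- env.dwell(seconds).
- env.inverse_kinematics(position, orientation): joint angles nearest the present ones, or None.
- env.read_state(): the state.
- env.grab_frame(name): name is "scene" or "top" or "wrist"; returns a dict with "image" (480x640x3 uint8, blue, green, red), "fx", "fy", "cx", "cy" (pixels), "position" and "orientation" of the camera in the world. Camera axes: x right, y up, looking along -z (the intrinsics and any distortion apply to the point x, -y, -z); pixel columns grow to the right and rows downward; lengths in m; the calibration is good to about 2 mm. The wrist camera is an equidistant fisheye: a pixel r from the principal point sees the ray r / f radians off the axis. A picture is of the moment at which its call begins. There is no depth.
A pose or a line that the arm cannot do raises env.Unreachable and nothing moves.
- env.close_job(): hands the job in; it is judged then, once.
Trained networks look in a picture, given as the dict that the camera call returned (one of the last four; its "shot" number tells which), for a name from the list of things; names that differ only in an ending like _2 or _b are one class to them, and where a whole thing is asked for, a point or a joint stands for the part that bears it (a point fixed in the world has none). Each returns a list of dicts, best first, with "score" (0 to 1); they miss things now and then, are a little off and sometimes report something else, mostly with a low value. They report only what shows in the picture. A call takes as long as a camera call. They do not tell look-alikes from the thing itself.
- env.search_frame(picture, thing): "xyz" ([x, y, z] in m, in world coordinates, good to about 4 mm: the middle of the surface that is visible of it).
- env.trace(picture, thing): "mask" (480x640 bool, what is visible of it).
The state is a dict: "clock": time; "joint_positions": joint angles; "qvel": joint speeds; "joint_torque": joint torques, N m; "position": TCP position; "tool_rot": TCP orientation; "force": force on the tool from outside, world axes, zero at the start; "wrist_torque": the same for the moment, N m; "opening": opening from 0.0 (shut) to 1.0 (fully open); "finger_force": force on a finger pad.
Only numpy, scipy, OpenCV 4.12 (cv2) and the standard library are available. Lean on these libraries where they do the work, as an engineer would, in place of code of your own. Each camera call takes 0.05 s, during which the arm holds its last target. There are 200 camera calls.

## Working session

There is one attempt and no reset: what is moved stays moved. The work goes in short steps, each a Python script; the robot and the scene stay as the last script left them, time stands still between calls to the robot, and variables do not carry over. Pictures are saved under pics/ and viewed, at most 14 in all, crops included, and the job is handed in when it is done.

```bash
mkdir -p pics; python3 - <<'E'
from workcell import env
import cv2
s=env.read_state();print(s['clock'],s['position'],s['tool_rot'],s['opening'])
for n in("top","scene"):
    p=env.grab_frame(n);cv2.imwrite(f"pics/{n}0.png",p["image"])
    print(n,p["fx"],p["fy"],p["cx"],p["cy"],p["position"],p["orientation"],[k for k in p])
    for t in("mill_mid","sugar_mid","tin_mid","jar_mid","tray","rack","pad_jar"):
        print(t,[(r["score"],[round(float(v),4) for v in r["xyz"]]) for r in env.search_frame(p,t)[:5]])
print(env.read_state()['clock'])
E
```

```text
0.0 [0.15009519 0.60609978 0.22145721] [ 1.79874698e+02 -5.46670844e-03 -1.39206539e+01] 1.0008313814194054
top 450.58296705186467 450.58296705186467 320.0074896715503 239.13680867218642 [ 0.38760849 -0.00099216  0.94879616] [  8.21744293   0.66425474 -90.89017613] ['image', 'fx', 'fy', 'cx', 'cy', 'position', 'orientation', 'shot']
mill_mid [(0.86, [0.5453, 0.3159, 0.0726])]
sugar_mid [(0.75, [0.5506, 0.0873, 0.0707])]
tin_mid [(0.96, [0.5433, 0.2422, 0.0753])]
jar_mid [(0.94, [0.4279, 0.2844, 0.0642]), (0.92, [0.4241, 0.1712, 0.0636]), (0.86, [0.4289, 0.0595, 0.0647]), (0.85, [0.5491, 0.168, 0.0744])]
tray [(0.67, [0.5354, 0.3113, 0.0134])]
rack [(0.84, [0.5878, -0.2045, 0.0057])]
pad_jar [(0.7, [0.5289, 0.1494, 0.011]), (0.47, [0.5394, 0.0756, 0.0099])]
scene 446.6994234242071 446.6994234242071 328.5674754046645 234.27494959049025 [0.97930746 0.03180358 0.6064596 ] [42.23806231 -1.07319856 93.25268698] ['image', 'fx', 'fy', 'cx', 'cy', 'position', 'orientation', 'shot']
mill_mid [(0.61, [0.5617, 0.3172, 0.0515])]
sugar_mid [(0.71, [0.5725, 0.0863, 0.0754])]
tin_mid [(0.58, [0.5661, 0.2423, 0.0634])]
jar_mid [(0.98, [0.4461, 0.2828, 0.0568]), (0.93, [0.4506, 0.1755, 0.0581]), (0.65, [0.4473, 0.0604, 0.0559]), (0.6, [0.5705, 0.1639, 0.0678])]
tray [(0.73, [0.5822, 0.2081, 0.0072]), (0.18, [0.5897, -0.1887, 0.0046])]
rack [(0.91, [0.5908, -0.1906, 0.0036])]
pad_jar [(0.72, [0.58, 0.0927, 0.0056]), (0.6, [0.5817, 0.1584, 0.0095])]
0.8
```

View pics/top0.png

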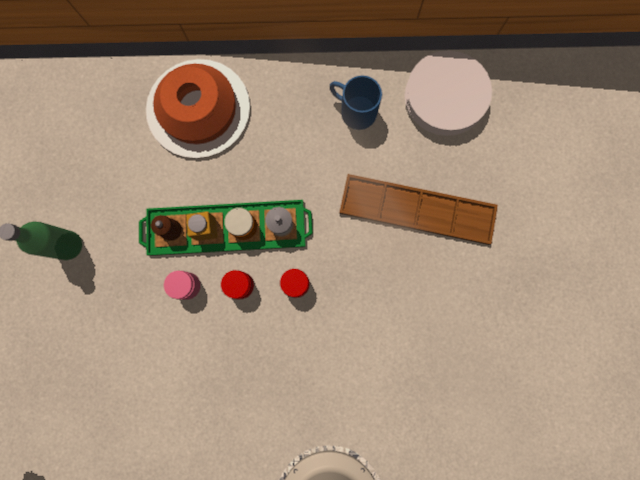

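View pics/scene0.png

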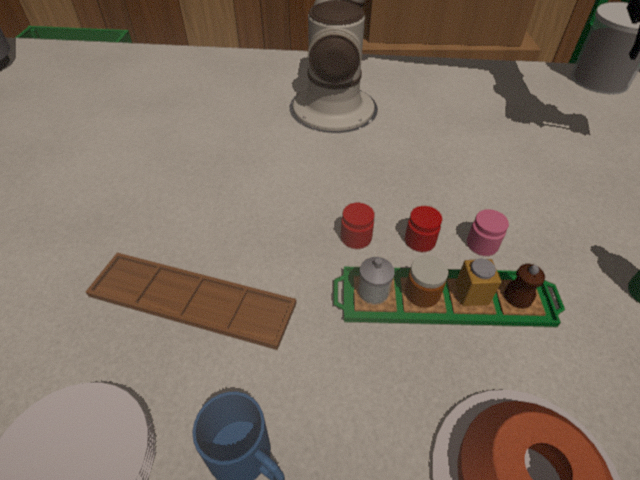

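Left to right on the tray (top view): mill (163,227), tin (200,224), amber jar with white lid (240,222), sugar (280,220). The jar look-alikes are pink (181,285) and red (237,285) and (295,283), all off the tray. The amber one on the tray at (240,222) fits the description. Next I confirm that in a crop and measure the tray, rack and objects from both views.

```bash
cat > h.py <<'E'
from workcell import env
import cv2, numpy as np
from scipy.spatial.transform import Rotation as R
def rays(p,uv,fish=False):
    uv=np.atleast_2d(np.asarray(uv,float)); a=(uv-[p["cx"],p["cy"]])/[p["fx"],p["fy"]]
    if fish:
        r=np.linalg.norm(a,axis=1,keepdims=True)+1e-12
        d=np.c_[a/r*np.sin(r),np.cos(r)]
    else: d=np.c_[a,np.ones(len(a))]
    d=d*[1,-1,-1]; d/=np.linalg.norm(d,axis=1,keepdims=True)
    return np.array(p["position"]),R.from_euler("xyz",p["orientation"],degrees=True).apply(d)
def plane(p,uv,z,fish=False):
    o,d=rays(p,uv,fish); return (o+d*((z-o[2])/d[:,2])[:,None])[:,:2]
def tri(obs):   # list of (origin, direction): least-squares point and residual
    A=[np.eye(3)-np.outer(d,d) for o,d in obs]; b=[M@o for M,(o,d) in zip(A,obs)]
    x=np.linalg.solve(sum(A),sum(b)); return x,max(np.linalg.norm(M@x-c) for M,c in zip(A,b))
def mask(p,t,near=None):
    best=None
    for r in env.trace(p,t):
        m=r["mask"].astype(np.uint8); v,u=np.nonzero(m); c=np.array([u.mean(),v.mean()])
        if near is None or np.linalg.norm(c-near)<25: return m,c,r["score"]
    return None,None,0
def rect(p,m,z,k,fish=False):
    m=cv2.morphologyEx(m,cv2.MORPH_CLOSE,np.ones((5,5)),iterations=1)
    if k>1: m=cv2.morphologyEx(m,cv2.MORPH_OPEN,np.ones((k,k)))
    cs=max(cv2.findContours(m,cv2.RETR_EXTERNAL,cv2.CHAIN_APPROX_NONE)[0],key=cv2.contourArea)[:,0]
    (c,s,a)=cv2.minAreaRect((plane(p,cs,z,fish)*1000).astype(np.float32))
    if s[0]>s[1]: s=s[::-1]; a-=90
    a=(a+90)%180-90   # yaw: local y = long side
    return np.round([*c,*s,a],1)
E
python3 - <<'E'
from h import *
P={n:env.grab_frame(n) for n in("top","scene")}
cv2.imwrite("pics/crop.png",cv2.resize(P["top"]["image"][195:310,130:320],None,fx=4,fy=4,interpolation=cv2.INTER_CUBIC))
for n,p in P.items():
    m,c,s=mask(p,"rack"); print(n,"rack",s,rect(p,m,.014,1))
    b,g,r=[x.astype(int) for x in cv2.split(p["image"])]
    G=((g>1.6*r)&(g>1.6*b)&(g>50)).astype(np.uint8)
    if n=="top": G[:, :135]=0; G[:190]=0
    else: G[:230]=0;G[:,570:]=0
    G=cv2.morphologyEx(G,cv2.MORPH_CLOSE,np.ones((3,3)))
    cs=max(cv2.findContours(G,cv2.RETR_EXTERNAL,cv2.CHAIN_APPROX_NONE)[0],key=cv2.contourArea)
    F=np.zeros_like(G);cv2.drawContours(F,[cs],-1,1,-1)
    print(n,"tray",rect(p,F,.014,29))
near={"top":dict(mill=(163,227),tin=(200,224),jar=(240,224),sugar=(280,221)),"scene":dict(mill=(522,287),tin=(478,283),jar=(427,281),sugar=(376,281))}
for t in("mill","tin","jar","sugar"):
    o=[]
    for n,p in P.items():
        m,c,s=mask(p,t+"_mid",near[n][t])
        if m is None: print(t,n,"miss");continue
        a,d=rays(p,c);o.append((a,d[0]))
    if len(o)==2: x,e=tri(o);print(t,x.round(4),round(e,4))
E
```

```text
top rack 0.58 [553.8 331.6  46.8  69.  -27.3]
top tray [552.  206.1  99.9 341.9   2.3]
scene rack 0.88 [ 591.2 -198.2   94.6  327.7  -13.5]Traceback (most recent call last):
  File "<stdin>", line 13, in <module>
  File "h.py", line 26, in rect
    cs=max(cv2.findContours(m,cv2.RETR_EXTERNAL,cv2.CHAIN_APPROX_NONE)[0],key=cv2.contourArea)[:,0]
       ~~~^^^^^^^^^^^^^^^^^^^^^^^^^^^^^^^^^^^^^^^^^^^^^^^^^^^^^^^^^^^^^^^^^^^^^^^^^^^^^^^^^^^^
ValueError: max() iterable argument is empty
```

View pics/crop.png

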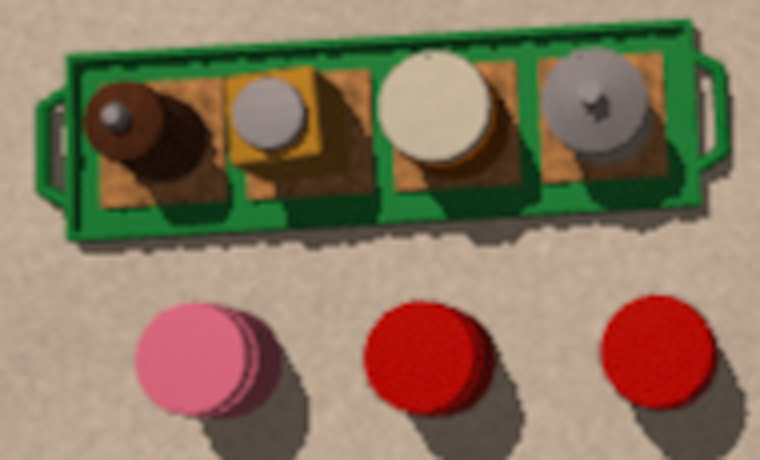

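The crop shows the amber jar with its white lid (crop (437,105), top view (239,221)) as third from the left on the tray. The pink and red jars lie below, off the tray. Now I take closer wrist views of the tray and then the rack, each from two places.

```bash
python3 - <<'E'
from h import *
import pickle
out=[]
for i,(x,y,z) in enumerate([(.50,.25,.28),(.50,.15,.28),(.52,-.15,.28),(.52,-.25,.28)]):
    env.goto([x,y,z],[180,0,-90+(2.3 if i<2 else -13.5)])
    env.dwell(.2)
    p=env.grab_frame("wrist");cv2.imwrite(f"pics/w{i}.png",p["image"])
    s=env.read_state();print(i,s['clock'],s['joint_positions'].round(0),p["position"],p["orientation"],p["fx"],p["cx"],p["cy"])
    d={}
    for t in (("mill_mid","tin_mid","jar_mid","sugar_mid","tray") if i<2 else ("rack",)):
        d[t]=env.trace(p,t)
        print(t,[(r["score"],[round(float(np.mean(q))) for q in np.nonzero(r["mask"])][::-1]) for r in d[t]])
    out.append((p,d))
pickle.dump(out,open("w.pkl","wb"))
a=np.hstack([cv2.resize(out[i][0]["image"],(400,300)) for i in(0,1)]);b=np.hstack([cv2.resize(out[i][0]["image"],(400,300)) for i in(2,3)])
cv2.imwrite("pics/wall.png",np.vstack([a,b]))
E
```

```text
0 3.075 [ 43.  14.  -3.  -0. -73. -41.] [0.50255802 0.17236828 0.44252064] [-1.68207448e+01  1.65940718e-03 -1.77625689e+02] 371.64829954431775 315.28098223359376 239.03682263595252
mill_mid [(0.96, [270, 265])]
tin_mid [(0.84, [269, 204])]
jar_mid [(0.89, [386, 37]), (0.84, [383, 142]), (0.82, [266, 129]), (0.61, [374, 240])]
sugar_mid [(0.79, [267, 55])]
tray [(0.6, [273, 154])]
1 4.0583 [ 35.  10.  -8.  -0. -72. -32.] [0.5029272  0.0724569  0.44255173] [-1.68315844e+01  1.13130153e-02 -1.77638729e+02] 371.64829954431775 315.28098223359376 239.03682263595252
mill_mid [(0.91, [272, 332])]
tin_mid [(0.84, [269, 287]), (0.56, [273, 200])]
jar_mid [(0.86, [266, 221]), (0.82, [376, 229]), (0.82, [365, 308]), (0.62, [383, 126])]
sugar_mid [(0.87, [263, 149])]
tray [(0.58, [271, 197]), (0.55, [276, 145])]
2 5.7083 [  1.  12.  -6.  -0. -72. -15.] [ 0.50129104 -0.225166    0.44274377] [-1.68418303e+01  3.09954416e-02  1.66613340e+02] 371.64829954431775 315.28098223359376 239.03682263595252
rack [(0.58, [253, 163])]
3 6.4917 [-10.  15.  -1.  -0. -74.  -4.] [ 0.50109427 -0.3253722   0.44290223] [-1.68413170e+01  4.13623755e-02  1.66583242e+02] 371.64829954431775 315.28098223359376 239.03682263595252
rack [(0.86, [272, 219])]
```

View pics/wall.png

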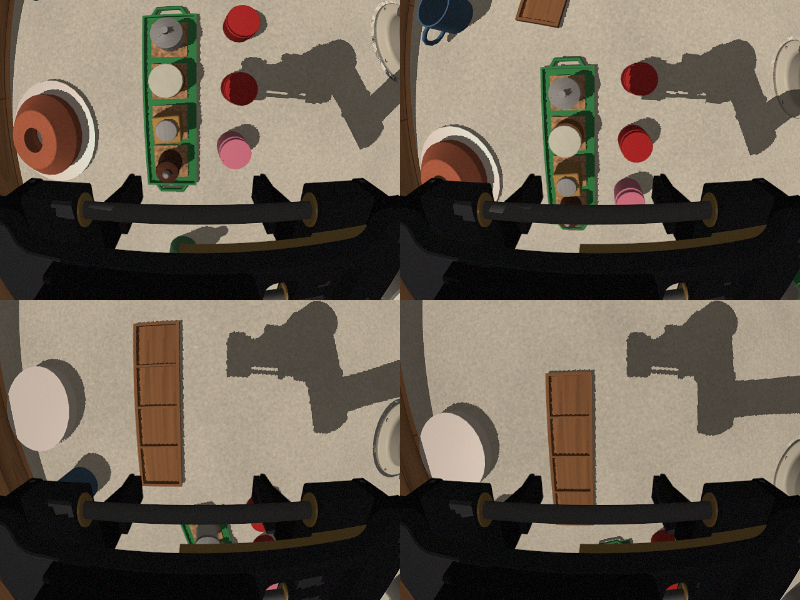

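```bash
python3 - <<'E'
from h import *
import pickle
W=pickle.load(open("w.pkl","rb"))
def cm(m): v,u=np.nonzero(m);return np.array([u.mean(),v.mean()])
for i in(2,3):
    p,d=W[i];m=d["rack"][0]["mask"].astype(np.uint8)
    for z in(.0,.014): print("rack",i,z,rect(p,m,z,1,True))
def green(p):
    b,g,r=[x.astype(int) for x in cv2.split(p["image"])]
    G=((g>1.6*r)&(g>1.5*b)&(g>40)).astype(np.uint8);G[:,:200]=0;G[:,345:]=0;G[350:]=0
    G=cv2.morphologyEx(G,cv2.MORPH_CLOSE,np.ones((5,5)))
    cs=max(cv2.findContours(G,cv2.RETR_EXTERNAL,cv2.CHAIN_APPROX_NONE)[0],key=cv2.contourArea)
    F=np.zeros_like(G);cv2.drawContours(F,[cs],-1,1,-1);return F
for z in(.0,.014): print("tray",z,rect(W[0][0],green(W[0][0]),z,41,True))
# corners far end, two views: extreme points of the hull
def corners(p,m,z,k):
    m=cv2.morphologyEx(m,cv2.MORPH_OPEN,np.ones((k,k))) if k>1 else m
    cs=max(cv2.findContours(m,cv2.RETR_EXTERNAL,cv2.CHAIN_APPROX_NONE)[0],key=cv2.contourArea)[:,0].astype(float)
    return [cs[np.argmin(cs@[s,1.])] for s in(1,-1)]
for n,(i,j),k in(("rack",(2,3),1),("tray",(0,1),41)):
    M=[W[q][1]["rack"][0]["mask"].astype(np.uint8) if n=="rack" else green(W[q][0]) for q in(i,j)]
    C=[corners(W[q][0],m,.01,k) for q,m in zip((i,j),M)]
    for a,b in zip(*C):
        x,e=tri([(lambda t:(t[0],t[1][0]))(rays(W[q][0],c,True)) for q,c in((i,a),(j,b))]);print(n,"corner",x.round(4),round(e,4))
near=dict(mill=[(270,265),(272,332)],tin=[(269,204),(269,287)],jar=[(266,129),(266,221)],sugar=[(267,55),(263,149)])
for t,N in near.items():
    o=[];
    for q,c in enumerate(N):
        r=[r for r in W[q][1][t+"_mid"] if np.linalg.norm(cm(r["mask"])-c)<5][0]
        a,dd=rays(W[q][0],cm(r["mask"]),True);o.append((a,dd[0]))
        print(t,q,"at z.045",plane(W[q][0],cm(r["mask"]),.06,True).round(4))
    x,e=tri(o);print(t,x.round(4),round(e,4))
# tin yaw, colour of tops
E
```

```text
rack 2 0.0 [ 587.8 -195.9   90.2  335.1  -13.2]
rack 2 0.014 [ 585.1 -196.8   87.4  324.5  -13.2]
rack 3 0.0 [ 582.5 -219.8   91.2  280.9  -13.1]
rack 3 0.014 [ 579.9 -223.1   88.3  272.   -13.1]
tray 0.0 [554.7 210.7 102.  371.2   2.3]
tray 0.014 [553.1 209.5  98.8 359.5   2.3]
rack corner [ 0.5899 -0.3644  0.0098] 0.0007
rack corner [ 0.5077 -0.3448  0.0089] 0.0
tray corner [0.6082 0.0485 0.0124] 0.0008
tray corner [0.5104 0.0439 0.0118] 0.0002
mill 0 at z.045 [[0.5467 0.3204]]
mill 1 at z.045 [[0.5448 0.3057]]
mill [ 0.5531  0.3457 -0.0055] 0.0011
tin 0 at z.045 [[0.5483 0.2509]]
tin 1 at z.045 [[0.548  0.2466]]
tin [0.5502 0.2544 0.043 ] 0.0002
jar 0 at z.045 [[0.5528 0.1725]]
jar 1 at z.045 [[0.5521 0.17  ]]
jar [0.5537 0.1725 0.05  ] 0.0004
sugar 0 at z.045 [[0.5543 0.0953]]
sugar 1 at z.045 [[0.5556 0.0937]]
sugar [0.5558 0.094  0.0538] 0.0006
```

Measurements:
- **Rack:** centre (0.5855, -0.197), yaw -13.2°. The outline fit and the two-view corners agree.
- **Tray:** centre about (0.5526, 0.2125), yaw 2.3°. The triangulated jar, tin and sugar positions agree to 2–3 mm.

I place the sugar first, gripped along the rack's y axis so that the gripper body stays clear of the mug.

```bash
cat >> h.py <<'E'
RK=(np.array([.5855,-.197]),-13.2); TR=(np.array([.5526,.2125]),2.3)
def at(F,y):
    a=np.radians(F[1]); return F[0]+y*np.array([-np.sin(a),np.cos(a)])
def st(tag):
    s=env.read_state();print(tag,round(s['clock'],2),s['position'].round(4),s['force'].round(1),"open mm",round(s['opening']*87,1),"ff",np.round(s['finger_force'],1))
def job(name,src,dst,h,turn=0.):
    yt=-90+TR[1]; yr=-90+RK[1]+turn
    zg=.010+h-.019; zp=.006+h-.019; up=.135
    env.goto([*src,zg+.11],[180,0,yt]); env.move_straight([*src,zg],rate=.15); st(name+" pre")
    env.gripper_to(0.,25); st("gripped")
    if env.read_state()['opening']*87<25: print("MISSED"); return
    env.move_straight([*src,zg+up],rate=.2); st("lifted")
    env.move_straight([*dst,zp+up],[180,0,yr],rate=.2)
    env.move_straight([*dst,zp+.012],rate=.15); 
    hit=env.move_straight([*dst,zp-.003],rate=.02,force_limit=4); st(f"down {hit}")
    env.gripper_to(1.); env.move_straight([*dst,zp+.11],rate=.15); st("out")
E
python3 - <<'E'
from h import *
p=env.grab_frame("top"); print("mug rim",plane(p,[[362,93],[362,130],[340,90]],.095),plane(p,[[360,128]],0))
st("now")
job("sugar",np.array([.5562,.095]),at(RK,.117),.036,turn=90)
p=env.grab_frame("scene");cv2.imwrite("pics/s1.png",p["image"])
E
```

```text
mug rim [[ 0.8058257  -0.08186159]
 [ 0.72812871 -0.07961996]
 [ 0.81315192 -0.03789   ]] [[ 0.77071966 -0.08409952]]
now 6.59 [ 0.5202 -0.2492  0.2803] [-0.7 -0.2 -0. ] open mm 86.9 ff 0.0
sugar pre 8.88 [0.5571 0.095  0.0278] [ 0.1 -0.2  0.3] open mm 86.8 ff 0.0
gripped 9.57 [0.5561 0.095  0.0271] [-1.5  0.3  1.9] open mm 51.4 ff 25.0
lifted 10.4 [0.555  0.0947 0.1604] [ 0.   0.4 -2.2] open mm 51.3 ff 25.0
down True 13.42 [ 0.6121 -0.0831  0.0231] [-1.9  0.4  4.3] open mm 51.2 ff 25.0
out 15.19 [ 0.6114 -0.0831  0.132 ] [ 0.4 -0.6 -0.4] open mm 86.8 ff 0.0
```

View pics/s1.png

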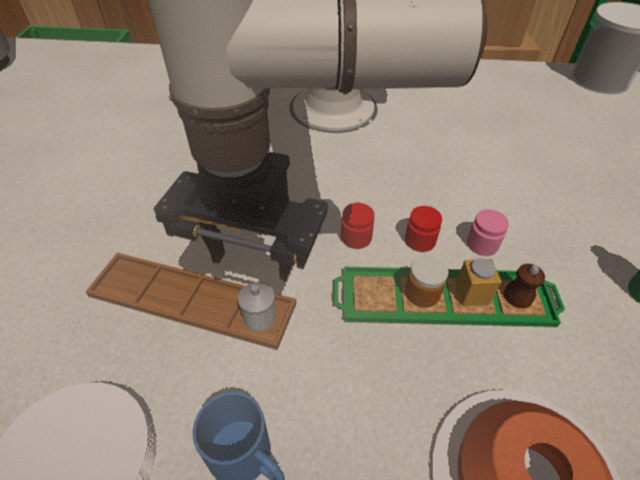

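The sugar shaker stands upright in the left compartment at (257,306), and nothing else has moved. Next are the jar, tin and mill.

```bash
python3 - <<'E'
from h import *
job("jar",np.array([.5540,.1733]),at(RK,.039),.036)
job("tin",np.array([.5508,.252]),at(RK,-.039),.036)
p=env.grab_frame("scene");cv2.imwrite("pics/s2.png",p["image"])
E
```

```text
jar pre 17.68 [0.5548 0.1735 0.0278] [0.6 0.9 0.1] open mm 86.9 ff 0.0
gripped 18.3 [0.5539 0.1733 0.0273] [-0.7 -0.2  2.5] open mm 57.1 ff 25.0
lifted 19.12 [0.5528 0.1728 0.1603] [-0.6  0.9 -3.3] open mm 57.3 ff 25.0
down True 22.51 [ 0.5943 -0.159   0.0233] [-0.8  1.2  4.3] open mm 57.6 ff 25.0
out 24.2 [ 0.5936 -0.1589  0.132 ] [-0.9  0.7 -0.2] open mm 87.1 ff 0.0
tin pre 26.61 [0.5516 0.2522 0.0278] [ 0.4 -0.4  0.1] open mm 86.7 ff 0.0
gripped 27.37 [0.5506 0.252  0.027 ] [-0.7  0.3  2. ] open mm 46.4 ff 24.3
lifted 28.19 [0.5497 0.2514 0.1602] [-0.3  0.1 -2.8] open mm 46.4 ff 24.3
down True 32.35 [ 0.5765 -0.235   0.023 ] [-0.8  0.   4.6] open mm 46.8 ff 24.4
out 34.18 [ 0.5758 -0.2347  0.132 ] [-0.2 -0.3 -0.1] open mm 86.9 ff 0.0
```

View pics/s2.png

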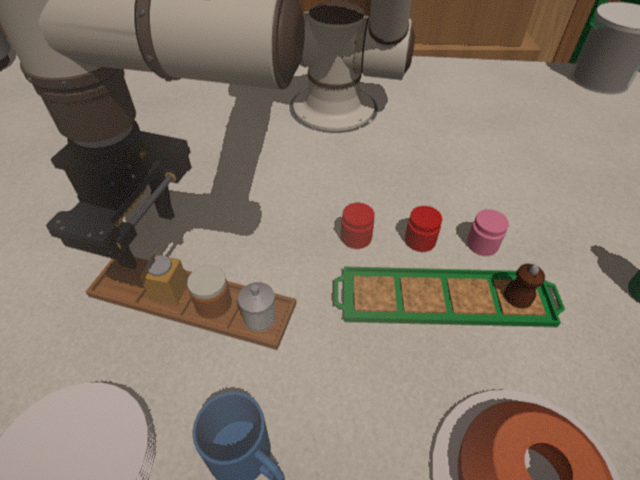

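Tin (163,283) and jar (210,293) stand upright in their compartments. The mill, last on the tray at (523,287), goes next, followed by a check from clear of the rack.

```bash
python3 - <<'E'
from h import *
job("mill",np.array([.548,.3285]),at(RK,-.117),.038)
env.goto([.40,.10,.30],[180,0,-90]); env.dwell(.3)
P={n:env.grab_frame(n) for n in("top","scene")}
c,a=RK[0],np.radians(RK[1]);o={}
for t,h in(("mill",78),("tin",72),("jar",64),("sugar",80)):
    ob=[]
    for p in P.values():
        best=None
        for r in env.trace(p,t+"_mid"):
            v,u=np.nonzero(r["mask"]);uv=[u.mean(),v.mean()];q=plane(p,uv,.045)[0]
            if q[1]<0: best=uv;break
        if best: x,d=rays(p,best);ob.append((x,d[0]))
    if len(ob)<2: print(t,"views",len(ob));continue
    x,e=tri(ob);l=np.array([[np.cos(a),np.sin(a)],[-np.sin(a),np.cos(a)]])@(x[:2]-c)
    print(t,"rack xy mm",(l*1000).round(1),"z",round(x[2]*1000,1),"res",round(e*1000,1))
A=cv2.resize(P["top"]["image"][160:260,300:520],(800,364));B=P["scene"]["image"][240:360,70:320]
cv2.imwrite("pics/fin.png",np.vstack([A[:, :600],cv2.resize(B,(600,230))]))
st("end")
E
```

```text
mill pre 37.15 [0.5488 0.3289 0.0299] [0.2 0.6 0.3] open mm 87.0 ff 0.0
gripped 37.99 [0.548  0.3285 0.0289] [ 1.6 -0.   0. ] open mm 40.6 ff 22.6
lifted 38.82 [0.5469 0.3278 0.1623] [ 0.5  0.1 -2.3] open mm 40.9 ff 22.4
down True 43.73 [ 0.5587 -0.3109  0.0248] [-0.5  0.2  4.5] open mm 41.0 ff 23.9
out 45.64 [ 0.558  -0.3105  0.1339] [ 0.   0.2 -0.2] open mm 87.1 ff 0.0
mill rack xy mm [ 1.00e-01 -1.22e+02] z 33.1 res 0.3
tin rack xy mm [  0.5 -43.4] z 36.5 res 0.9
jar rack xy mm [ 0.2 34.1] z 36.0 res 0.9
sugar rack xy mm [  4.2 115.1] z 37.2 res 0.7
end 48.16 [0.4 0.1 0.3] [-0.2 -0.  -1.1] open mm 87.2 ff 0.0
```

View pics/fin.png

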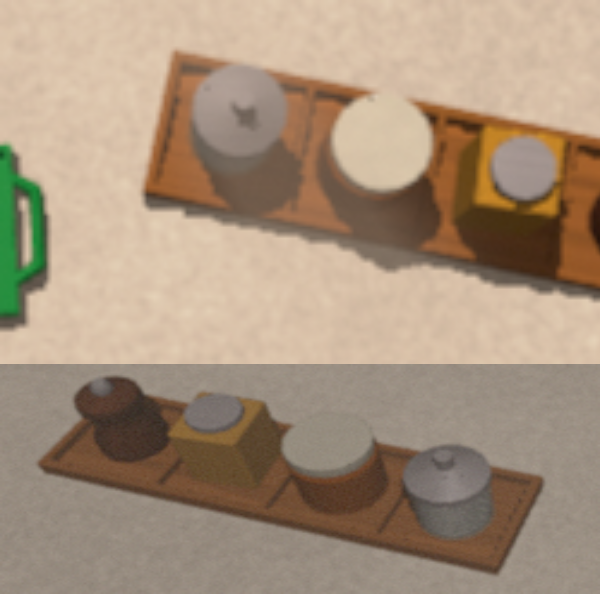

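The sugar, jar and tin stand square in their compartments. The mill (scene crop (120,420)) was gripped at 41 mm, off its 33–34 mm waist. I check whether it is upright by overlaying an upright model on both views.

```bash
python3 - <<'E'
from h import *
def proj(p,X):
    q=R.from_euler("xyz",p["orientation"],degrees=True).inv().apply(np.array(X)-p["position"])
    return np.c_[p["cx"]+p["fx"]*q[:,0]/-q[:,2], p["cy"]-p["fy"]*q[:,1]/-q[:,2]]
out=[];th=np.linspace(0,2*np.pi,60)
for n in("top","scene"):
    p=env.grab_frame(n);c=at(RK,-.117)
    if n=="top": k=5
    S=proj(p,[[*c,.045]])[0];u0,v0=(S-[38,30]).astype(int)
    im=cv2.resize(p["image"][v0:v0+60,u0:u0+76],None,fx=10,fy=10,interpolation=cv2.INTER_CUBIC);raw=im.copy()
    for z,r,col in((.007,.023,(0,255,0)),(.065,.021,(255,255,0)),(.084,.004,(0,0,255))):
        q=(proj(p,np.c_[c[0]+r*np.cos(th),c[1]+r*np.sin(th),np.full(60,z)])-[u0,v0]+.5)*10
        cv2.polylines(im,[q.astype(np.int32)],True,col,1)
    out.append(cv2.resize(np.hstack([raw,im]),(760,300)))
cv2.imwrite("pics/mill.png",np.vstack(out))
E
```

```text
(no output)
```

View pics/mill.png

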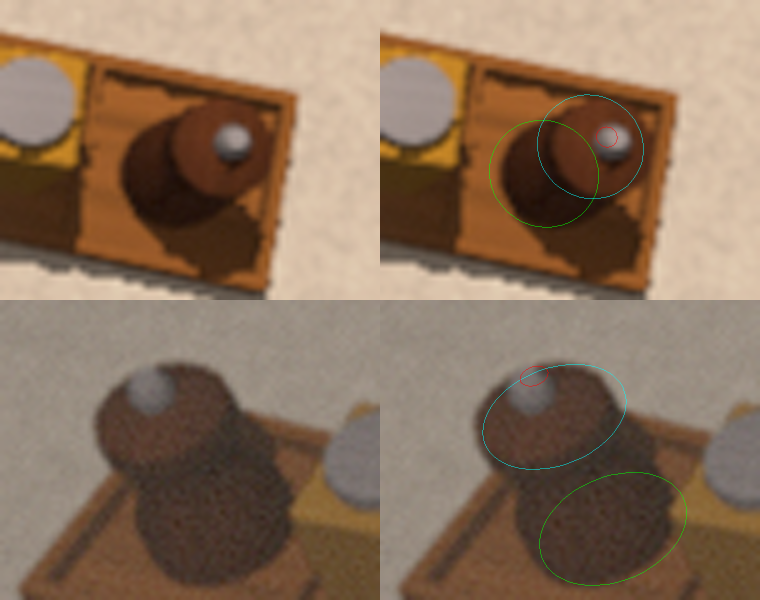

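The mill's foot and head are shifted by the same few pixels in both views (about 5 mm toward the rack's end). It therefore stands upright and well within tolerance, so I hand in.

```bash
python3 -c "
from workcell import env
print(env.close_job())"
```

```text
the job is handed in; nothing more can be done
None
```

I moved all four things into the rack in reverse order (mill right end, then tin, jar, sugar left end), each upright and about 5 mm or less off its compartment's middle, and handed the job in at about 48 s; no verdict came back.

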